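Roll the hexagon manifold over until its port faces up

TASK

Two short hexagonal aluminium blocks lie on the lift table; one of them has a round port in the sloping upper flat on the robot's side. Roll that block over by one flat, away from the robot, so that it lies flat on the table within about 5 cm of where it was, with the port facing straight up, ready for the elbow fitting. Keep it low over the table while you turn it (no more than a few centimetres of lift), and leave the plain block and the elbow fitting where they are.

Things in the scene. Friction and masses are not known exactly. Their poses are not given: they have to be found in the camera images.
- ported_centre (a point): centre of the aluminium block with the port: regular hexagonal prism, 46 mm across flats (each flat 26.6 mm wide), 54 mm long, about 0.3 kg, lying on a flat, centre 23 mm up. y axis: its long axis (level; end faces 27 mm either way). z: up at the start. Turning it +60 degrees about its y axis (top goes away from the robot) brings the port up. Can be pinched across its ends.
- port (a point): centre of the round port (23 mm dark ring with a black 17 mm hole) in the middle of one flat, 23 mm from the block's centre. Its z axis points out of the port: at the start 60 degrees from up, leaning to the robot's side; at the end it must point up. Its y axis is the block's long axis.
- blank_centre (a point): centre of the other hexagonal block, of the same size and material but with no port; to be left alone. y axis: its long axis.
- elbow_centre (a point): centre, 16 mm up, of a small black and blue elbow fitting, 18x35x32 mm, standing between the two blocks; to be left alone.
There are look-alikes about, which are no part of the job. Leave any purple look-alike of the part that bears ported_centre alone.

How it is judged:
By the outcome, as a careful person would: the job done as asked, in the order asked, and still so for the second after the job is handed in, with the robot touching nothing.
It also fails if it takes over 40 s, if anything falls off the work surface, if the arm or the gripper's body presses on something with over 40 N, if the wrist force passes 120 N, or if a joint passes its speed limit or range.

ROBOT

A 6-joint arm with a two-finger parallel gripper is mounted at the origin on a cart in front of the work surface, level with it; the furniture and walls round the work are solid. World frame = base frame: x ahead of the robot, y to its left, z up, the work surface at z = 0. Lengths are in m, angles in rad, forces in N, time in s.
With the tool pointing down it reaches from about 0.375 to 0.9 m from the base axis. Payload 3.1 kg.
Tool frame: the origin (TCP) lies where the fingers leave the gripper's body, on its centre line; the fingertips stand 70 mm ahead of it and the grasp point (between the pads) lies 51 mm ahead of it (robot.tip_reach is the distance from the TCP to the fingertips, in m); z points along the fingers, y is the line along which they close (so a half turn about z gives the same grasp; the last joint's range is limited). The gripper opens to 87 mm and grips with 3 to 60 N. Pads are 19 mm wide; open, the fingers measure 117 mm over their backs; the gripper's body (75 mm by 190 mm) begins 51 mm behind the grasp point.
Start: joints at [0.964, 0.527, 1.433, -0, 1.181, -0.178], TCP at [0.26, 0.568, 0.292] pointing down, gripper open.
Joint ranges: [-3.08, 3.08], [-0.75, 2.2], [0.22, 2.44], [-1.43, 4.57], [0, 2.65], [-2.85, 2.85]. Speed limits (rad/s): [2.79, 2.79, 3.14, 3.14, 3.14, 3.14].

INTERFACE

Orientations are given as a unit quaternion [x, y, z, w].
In Python, from rig import robot gives the robot as it stands.
- The arm moves only by the tool carry_out, never from a script. Its argument "rows" is a list that holds one entry, the list of rows, each a list of 6 numbers: the shift along the tool's x, y, z in mm, then the turn, a rotation vector about the tool's x, y, z in units of 8 degrees (1.0 is 8 degrees). A call has 1 to 20 rows; each row is the pose to reach, as a shift and turn from the pose commanded when the call began, along the tool's axes at that moment; what a row does not reach only later rows make up. A row lasts 1/10 s, in which the tool goes at most 50 mm and 8.59 degrees, less where a joint would pass 70% of its speed; a pose out of reach is approached as far as the arm can. A call with a gripper value outside its range is refused whole. "fingers" is the opening, from 0 (shut) to 1 (fully open), set as the call begins (left out, the last holds). The fingers move at their own pace and stop on an object; "grip_force" is the grip in N (left out, the last holds). Time passes only in rows, so rows that repeat a pose let the fingers close. It gives the time, the measured TCP pose, the force and the opening at its end, in the units of the state.
- robot.get_obs(): the state, without advancing time (a new reading comes with each control period).
- robot.camera(name): name is "side" or "top"; returns a dict with "color" (400x640x3 uint8, red, green, blue), "depth" (400x640 float32, m along the optical axis (not along the pixel's ray), 0 where there is no reading), "K" (3x3 intrinsics, pixels), "camera_from_world" (4x4, takes a point from world to camera coordinates). Camera axes: x right, y down, z forward; pixel columns grow to the right and rows downward; lengths in m; the calibration is good to about 2 mm. A picture is of the moment at which its call begins.
- robot.hand_in(): hands the job in, once; it reports no verdict.
The state is a dict: "time": time; "q": joint angles; "joint_velocities": joint speeds; "joint_torque": joint torques, N m; "position": TCP position; "tool_rot": TCP orientation; "ft_force": force on the tool from outside, world axes, zero at the start; "moment": the same for the moment, N m; "grip_width": finger opening in m.
Only numpy, scipy, OpenCV 4.12 (cv2) and the standard library are available. Lean on these libraries where they do the work, as an engineer would, in place of code of your own. Each camera call takes 0.05 s, during which the arm holds its last target. There are 200 camera calls.

## Working session

There is one attempt and no reset: what is moved stays moved. The work goes in short steps, Python scripts to look and compute and a tool call to move; the robot and the scene stay as the last step left them, time stands still between calls to the robot, and variables do not carry over. Pictures are saved under pics/ and viewed, on a budget of 10 in all, crops included, one or two more only if the job needs it, and the job is handed in when it is done.

Besides the shell and the picture viewer there is one more tool, called by a JSON object that holds its "method" and its "body", one argument or row to a line. carry_out: Moves the arm, as the interface text tells. Its arguments: {"type":"object","properties":{"rows":{"type":"array"},"fingers":{"type":"number"},"grip_force":{"type":"number"}},"required":["rows"]}

```bash
mkdir -p pics; cat > h.py <<'E'
from rig import robot
import numpy as np, cv2
def snap(n,f):
    c=robot.camera(n); cv2.imwrite('pics/'+f,cv2.cvtColor(c['color'],cv2.COLOR_RGB2BGR)); np.savez('pics/'+f[:-4]+'.npz',**c); return c
def pts(c):
    d=c['depth'];K=c['K'];v,u=np.mgrid[:d.shape[0],:d.shape[1]]
    p=np.stack([(u-K[0,2])/K[0,0]*d,(v-K[1,2])/K[1,1]*d,d,np.ones_like(d)],-1)
    return (p@np.linalg.inv(c['camera_from_world']).T)[...,:3]
def ray(c,u,v,z):
    T=np.linalg.inv(c['camera_from_world']);r=T[:3,:3]@np.linalg.inv(c['K'])@[u,v,1];o=T[:3,3]
    return o+r*(z-o[2])/r[2]
E
python3 - <<'E'
from h import *
a=snap('side','s1.png');b=snap('top','t1.png')
for c in(a,b):print(np.linalg.inv(c['camera_from_world']).round(3),c['K'])
print(robot.get_obs())
E
```

```text
[[-0.868 -0.257  0.425  0.124]
 [-0.497  0.457 -0.738  0.547]
 [-0.004 -0.852 -0.524  0.502]
 [ 0.     0.     0.     1.   ]] [[427.45305174   0.         319.31524127]
 [  0.         427.45305174 208.05883908]
 [  0.           0.           1.        ]]
[[ 0.011 -0.985  0.17   0.32 ]
 [-1.    -0.011 -0.003 -0.074]
 [ 0.005 -0.17  -0.986  0.922]
 [ 0.     0.     0.     1.   ]] [[515.31291876   0.         319.2108044 ]
 [  0.         515.31291876 197.40513577]
 [  0.           0.           1.        ]]
{'time': 0.1, 'q': array([ 9.63495474e-01,  5.28373320e-01,  1.43377091e+00,  1.34744227e-05,
        1.18141943e+00, -1.78542518e-01]), 'joint_velocities': array([-0.00059345, -0.00262088, -0.00344366, -0.00130178, -0.00149882,
       -0.001089  ]), 'joint_torque': array([-1.78913695e-05, -4.40987170e+01, -1.77151304e+01,  6.34819921e-02,
        5.33912040e-02, -3.15660850e-05]), 'position': array([0.25952726, 0.56798868, 0.29137033]), 'tool_rot': array([ 2.12743250e-01,  9.77107639e-01, -9.08018278e-04, -3.83094651e-04]), 'ft_force': array([-0.62239071,  0.30978487,  0.1712353 ]), 'moment': array([ 0.03519253, -0.02505756, -0.00870392]), 'grip_width': 0.08660258734736598}
```

View pics/s1.png

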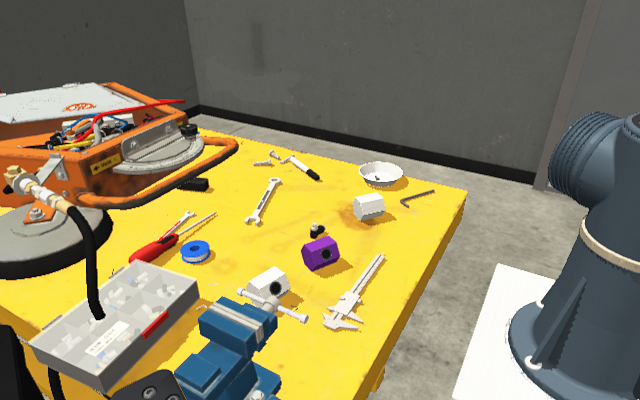

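View pics/t1.png

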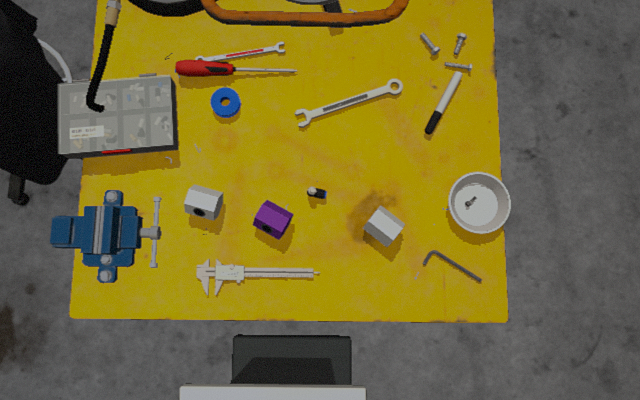

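Side view: ported white block at (268,285) with port at (276,288), plain block (368,207), purple look-alike (320,252), elbow (316,230). Top view: white (203,203), purple (272,220), plain (383,227), and vise handle at (157,232). The white one at top (203,203) has the dark port on its robot-side flat, so it fits. I'll confirm it in a crop and measure.

```bash
python3 - <<'E'
from h import *
ims=[]
for f,n,(u,v) in(('s1','side',(268,283)),('t1','top',(190,210))):
    c=dict(np.load(f'pics/{f}.npz'))
    ims.append(cv2.resize(cv2.cvtColor(c['color'][v-45:v+45,u-60:u+60],cv2.COLOR_RGB2BGR),None,fx=5,fy=5,interpolation=cv2.INTER_CUBIC)[:,:])
cv2.imwrite('pics/crop1.png',cv2.resize(np.vstack(ims),(400,600)))
c=dict(np.load('pics/t1.npz'));P=pts(c);col=c['color'].astype(int)
def blk(u,v,name):
    # top flat: depth within box, height 40-52 mm
    m=np.zeros(P.shape[:2],bool);m[v-28:v+28,u-28:u+28]=1
    print(name,'max z',np.percentile(P[m][:,2],[50,90,97,99]).round(4))
    t=m&(P[...,2]>.041)&(P[...,2]<.055)
    q=P[t][:,:2].astype(np.float32)
    vv,uu=np.where(t);print(' px',uu.min(),uu.max(),vv.min(),vv.max(),len(q))
    r=cv2.minAreaRect(q*1000);print(' top rect',r, 'mean',q.mean(0), cv2.boxPoints(r).round(0).tolist())
    t=m&(P[...,2]>.012);r=cv2.minAreaRect(P[t][:,:2].astype(np.float32)*1000);print(' all rect',r)
blk(203,203,'ported');blk(272,220,'purple');blk(383,227,'blank')
# port: dark pixels
for f in('t1','s1'):
    c=dict(np.load(f'pics/{f}.npz'));g=c['color'].max(2);u,v=(200,211) if f=='t1' else (275,288)
    m=np.zeros_like(g);m[v-11:v+11,u-11:u+11]=(g[v-11:v+11,u-11:u+11]<60)
    M=cv2.moments(m,True);pu,pv=M['m10']/M['m00'],M['m01']/M['m00'];print(f,pu,pv,M['m00'],ray(c,pu,pv,.0345))
P=pts(dict(np.load('pics/t1.npz')))
for n,(u0,u1,v0,v1) in dict(handle=(145,165,190,275),vise=(75,142,185,290),elbow=(300,330,180,205)).items():
    q=P[v0:v1,u0:u1].reshape(-1,3);q=q[q[:,2]>.012];print(n,q.min(0).round(3),q.max(0).round(3))
E
```

```text
ported max z [0.0006 0.0454 0.0472 0.0484]
 px 184 219 188 213 575
 top rect ((463.3963317871094, 126.74485778808594), (55.35602569580078, 33.88031005859375), 72.31243133544922) mean [0.46358722 0.12635966] [[439.0, 106.0], [471.0, 95.0], [488.0, 148.0], [456.0, 158.0]]
 all rect ((413.43963623046875, 33.00774383544922), (277.1741638183594, 62.28068161010742), 61.624855041503906)
purple max z [0.0003 0.0452 0.0471 0.0484]
 px 254 289 203 233 583
 top rect ((434.7010192871094, 4.1790008544921875), (54.34596633911133, 33.764251708984375), 60.947566986083984) mean [0.43424642 0.00404922] [[407.0, -11.0], [436.0, -28.0], [463.0, 20.0], [433.0, 36.0]]
 all rect ((399.52618408203125, -34.17625427246094), (166.39505004882812, 62.30712127685547), 47.254722595214844)
blank max z [0.0001 0.045  0.0469 0.0479]
 px 368 402 208 242 577
 top rect ((425.6502685546875, -190.37960815429688), (54.58485794067383, 33.81853485107422), 50.697940826416016) mean [ 0.42535147 -0.18993962] [[395.0, -201.0], [421.0, -222.0], [456.0, -180.0], [430.0, -159.0]]
 all rect ((374.9820556640625, -151.14404296875), (54.581424713134766, 180.99632263183594), 52.21712112426758)
t1 198.47540983606558 211.7704918032787 61.0 [0.44521555 0.13275662 0.0345    ]
s1 274.8469387755102 287.8979591836735 98.0 [0.44424134 0.13526061 0.0345    ]
handle [ 0.32  -0.074  0.059] [0.464 0.21  0.922]
vise [ 0.32  -0.074  0.012] [0.486 0.337 0.922]
elbow [ 0.476 -0.089  0.012] [ 0.494 -0.057  0.037]
```

View pics/crop1.png

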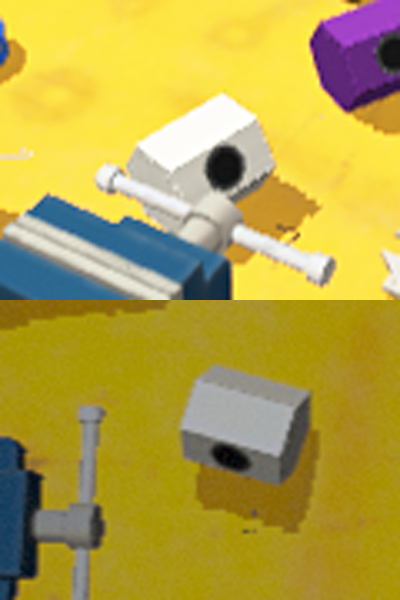

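The crop confirms it: a white hexagonal block with the dark port on the robot-side sloping flat, next to the vise handle. Next, the clearance between the gripper body and the handle.

```bash
cat >> h.py <<'E'
from scipy.spatial.transform import Rotation as R
C=np.array([.4636,.127,.023]);yb=np.array([np.cos(np.radians(72.3)),np.sin(np.radians(72.3)),0])
def tool(tilt):  # tool y=yb, z down at tilt 0, +tilt about yb
    z=np.array([0,0,-1.]);M=np.stack([np.cross(yb,z),yb,z],1);return R.from_rotvec(yb*np.radians(tilt))*R.from_matrix(M)
def rel(tcp,rot):  # move to absolute pose, in tool axes of the current pose
    o=robot.get_obs();r=R.from_quat(o['tool_rot'])
    return (r.inv().apply(tcp-o['position'])*1000).round(1),np.degrees((r.inv()*rot).as_rotvec()/8).round(2)
E
python3 - <<'E'
from h import *
Q=[]
for f in('t1','s1'):
    c=dict(np.load(f'pics/{f}.npz'));P=pts(c).reshape(-1,3)[c['depth'].ravel()>0]
    k=(P[:,2]>.015)&(P[:,2]<.3)&(np.abs(P[:,0]-.43)<.12)&(P[:,1]>.17)&(P[:,1]<.28);Q.append(P[k])
    h=P[k&(P[:,1]<.215)];print(f,h.min(0).round(3),h.max(0).round(3),len(h))
    b=h[h[:,0]>.44];print(' far end',b.min(0).round(3),b.max(0).round(3),len(b))
Q=np.vstack(Q)
for t in(-60,-45,-30,-15,0,15,30,45,60):
  for g in(.0,.02):
    r=tool(t);p=r.inv().apply(Q-C-[0,0,g])+[0,0,.051] # in tool frame, grasp pt at block centre
    ex=np.maximum(np.abs(p[:,0])-.0375,0);ey=np.maximum(np.abs(p[:,1])-.095,0);ez=np.maximum(p[:,2],0)
    print(t,g,'body clr mm',1e3*np.sqrt(ex**2+ey**2+ez**2)[p[:,2]>-.2].min().round(4) ,end=' ')
    fx=np.maximum(np.abs(p[:,0])-.0095,0);fy=np.maximum(np.abs(p[:,1])-.05,0);fz=np.maximum(p[:,2]-.07,0)
    print('fing',1e3*np.sqrt(fx**2+fy**2+fz**2).min().round(4))
o=robot.get_obs()
print(rel(C+[0,0,.15]-tool(0).apply([0,0,.051]),tool(0)))
E
```

```text
t1 [0.348 0.187 0.059] [0.464 0.215 0.085] 532
 far end [0.44  0.188 0.067] [0.464 0.199 0.078] 84
s1 [0.347 0.189 0.061] [0.464 0.215 0.082] 624
 far end [0.44  0.191 0.063] [0.464 0.204 0.075] 104
-60 0.0 body clr mm 0.0 fing 0.0
-60 0.02 body clr mm 0.0 fing 0.0
-45 0.0 body clr mm 0.0 fing 0.0
-45 0.02 body clr mm 0.0 fing 3.7
-30 0.0 body clr mm 0.0 fing 4.6
-30 0.02 body clr mm 0.0 fing 7.1000000000000005
-15 0.0 body clr mm 0.0 fing 7.3
-15 0.02 body clr mm 7.1000000000000005 fing 8.7
0 0.0 body clr mm 0.0 fing 12.8
0 0.02 body clr mm 15.8 fing 12.8
15 0.0 body clr mm 3.3 fing 22.9
15 0.02 body clr mm 22.599999999999998 fing 18.2
30 0.0 body clr mm 15.2 fing 31.7
30 0.02 body clr mm 31.2 fing 22.2
45 0.0 body clr mm 30.099999999999998 fing 37.6
45 0.02 body clr mm 40.599999999999994 fing 24.0
60 0.0 body clr mm 44.6 fing 40.300000000000004
60 0.02 body clr mm 50.8 fing 23.599999999999998
(array([-369. , -316.1,   67.8]), array([-0.01, -0.  , -0.86]))
```

{"method": "carry_out", "body": {
  "rows": [
    [[-40,-35,7,0,0,-0.1],[-80,-70,14,0,0,-0.2],[-120,-103,20,0,0,-0.3],[-160,-137,30,0,0,-0.4],[-200,-170,36,0,0,-0.5],[-240,-205,44,0,0,-0.6],[-280,-240,52,0,0,-0.7],[-320,-275,58,0,0,-0.8],[-350,-300,64,0,0,-0.86],[-369,-316,68,0,0,-0.86],[-369,-316,68,0,0,-0.86],[-369,-316,68,0,0,-0.86]]
  ],
  "fingers": 0.8,
  "grip_force": 30
}}

```text
time: 1.3
position: [0.464, 0.1268, 0.2238]
tool_rot: [0.155, 0.988, 0.0, -0.001]
ft_force: [-0.6, 0.4, 0.3]
grip_width: 0.07
```

Dry run of the 60° turn, up in free space, to check reach.

{"method": "carry_out", "body": {
  "rows": [
    [[-8.8,0,0.6,0,1,0],[-17.4,0,2.4,0,2,0],[-25.6,0,5.4,0,3,0],[-33.4,0,9.6,0,4,0],[-40.5,0,14.7,0,5,0],[-46.8,0,20.8,0,6,0],[-52.2,0,27.8,0,7,0],[-54.6,0,31.5,0,7.5,0],[-54.6,0,31.5,0,7.5,0],[-54.6,0,31.5,0,7.5,0]]
  ]
}}

```text
time: 2.3
position: [0.5154, 0.1124, 0.1926]
tool_rot: [0.132, 0.856, 0.076, -0.494]
ft_force: [-0.1, -0.1, 0.4]
grip_width: 0.0695
```

```bash
python3 - <<'E'
from h import *
o=robot.get_obs();r=R.from_quat(o['tool_rot']);print(o['q'].round(2),o['position'],o['ft_force'])
print('err deg',np.degrees((r*tool(60).inv()).magnitude()),'centre',o['position']+r.apply([0,0,.063]))
snap('side','s2.png')
# body lower-edge clearance if lowered 0.115 over the table contents
P=pts(dict(np.load('pics/t1.npz'))).reshape(-1,3);P=P[(P[:,2]>.01)&(P[:,2]<.3)]
P=P[(np.linalg.norm(P[:,:2]-C[:2],axis=1)>.045)]
for t in(0,20,40,60):
    p=tool(t).inv().apply(P-C-[0,0,.01])+[0,0,.063]
    e=np.stack([np.maximum(np.abs(p[:,0])-.0375,0),np.maximum(np.abs(p[:,1])-.095,0),np.maximum(np.maximum(p[:,2],-.2-p[:,2]),0)],1)
    d=np.linalg.norm(e,axis=1);i=d.argmin();print(t,d[i].round(4),P[i].round(3))
E
```

```text
[-0.09  0.9   1.32  0.21  1.95 -1.38] [0.51535982 0.11238846 0.19264339] [-0.10381483 -0.12780568  0.38127375]
err deg 0.1389562283230661 centre [0.46333766 0.12884169 0.16114758]
0 0.0178 [0.463 0.196 0.078]
20 0.0279 [0.463 0.196 0.078]
40 0.0155 [0.564 0.189 0.044]
60 0.0 [0.582 0.186 0.045]
```

View pics/s2.png

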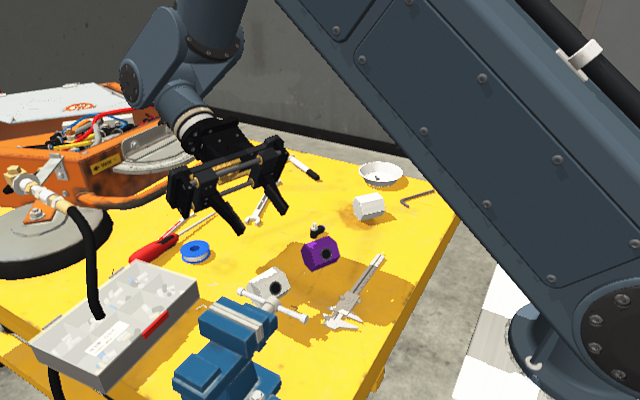

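The 60° turn is within reach. The camera shows the gripper tilted in free space, the block untouched at (268,285), and the parts box at (120,310). The box would be tight at full tilt, so I'll shift the block 30 mm toward −y while turning. First I turn back upright and descend.

{"method": "carry_out", "body": {
  "rows": [
    [[8.8,0,0.6,0,-1,0],[17.4,0,2.4,0,-2,0],[25.6,0,5.4,0,-3,0],[33.4,0,9.6,0,-4,0],[40.5,0,14.7,0,-5,0],[46.8,0,20.8,0,-6,0],[52.2,0,27.8,0,-7,0],[54.6,0,31.5,0,-7.5,0],[54.6,0,31.5,0,-7.5,0],[54.6,0,31.5,0,-7.5,0]]
  ]
}}

```text
time: 3.35
position: [0.4641, 0.1281, 0.2257]
tool_rot: [0.153, 0.988, 0.0, 0.001]
ft_force: [-0.9, -0.4, -0.9]
grip_width: 0.0696
```

{"method": "carry_out", "body": {
  "rows": [
    [[0,0,30,0,0,0],[0,0,60,0,0,0],[0,0,85,0,0,0],[0,0,105,0,0,0],[0,0,118,0,0,0],[0,0,128,0,0,0],[0,0,138,0,0,0],[0,0,138,0,0,0],[0,0,138,0,0,0]]
  ]
}}

```text
time: 4.25
position: [0.4644, 0.1275, 0.0863]
tool_rot: [0.154, 0.988, 0.0, 0.0]
ft_force: [0.7, -0.1, 0.4]
grip_width: 0.0698
```

```bash
python3 - <<'E'
from h import *
o=robot.get_obs();print(o['position'],o['ft_force'],o['grip_width'])
print(rel(C+[0,0,.012]-tool(0).apply([0,0,.051]),tool(0)))
a=snap('side','s3.png')
cv2.imwrite('pics/s3c.png',cv2.resize(cv2.cvtColor(a['color'][190:340,180:380],cv2.COLOR_RGB2BGR),None,fx=3,fy=3))
E
```

```text
[0.46441962 0.12751116 0.08633495] [ 0.68393119 -0.07326035  0.37885628] 0.06979274767143338
(array([ 0.6, -0.7,  0.3]), array([0., 0., 0.]))
```

View pics/s3c.png

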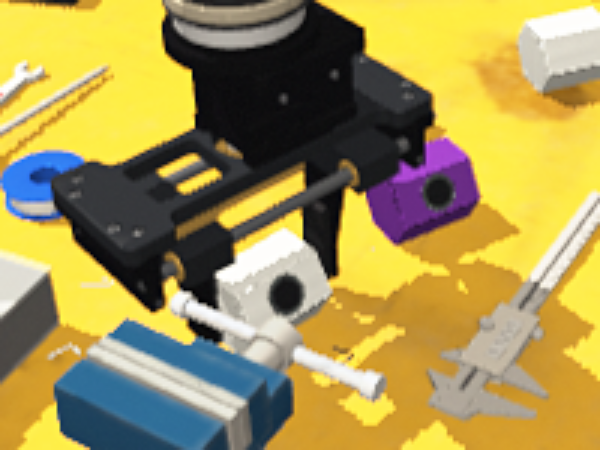

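The crop shows the fingers straddling the block's ends, with the port at (287,293) still on the robot side and the body clear of the handle. Closing.

{"method": "carry_out", "body": {
  "rows": [
    [[0,0,0,0,0,0],[0,0,0,0,0,0],[0,0,0,0,0,0],[0,0,0,0,0,0],[0,0,0,0,0,0],[0,0,0,0,0,0]]
  ],
  "fingers": 0.4,
  "grip_force": 40
}}

```text
time: 4.9
position: [0.4643, 0.1277, 0.0867]
tool_rot: [0.154, 0.988, 0.0, 0.0]
ft_force: [0.3, 1.0, 5.7]
grip_width: 0.0538
```

{"method": "carry_out", "body": {
  "rows": [
    [[0,0,-5,0,0,0],[0,-5,-10,0,0,0],[0,-12,-15,0,0,0],[0,-22,-15,0,0,0],[0,-30,-15,0,0,0],[0,-30,-15,0,0,0]]
  ]
}}

```text
time: 5.5
position: [0.4542, 0.0978, 0.1011]
tool_rot: [0.155, 0.988, -0.0, -0.001]
ft_force: [0.0, 0.3, -4.1]
grip_width: 0.0542
```

{"method": "carry_out", "body": {
  "rows": [
    [[-8.8,0,0.6,0,1,0],[-17.4,0,2.4,0,2,0],[-25.6,0,5.4,0,3,0],[-33.4,0,9.6,0,4,0],[-40.5,0,14.7,0,5,0],[-46.8,0,20.8,0,6,0],[-52.2,0,27.8,0,7,0],[-54.6,0,31.5,0,7.5,0],[-54.6,0,31.5,0,7.5,0],[-54.6,0,31.5,0,7.5,0]]
  ]
}}

```text
time: 6.5
position: [0.5069, 0.0824, 0.0689]
tool_rot: [0.133, 0.856, 0.077, -0.493]
ft_force: [0.9, -0.3, -3.3]
grip_width: 0.0542
```

```bash
python3 - <<'E'
from h import *
o=robot.get_obs();r=R.from_quat(o['tool_rot']);print(o['position'],o['ft_force'],o['grip_width'])
print('err deg',np.degrees((r*tool(60).inv()).as_rotvec()),'centre',o['position']+r.apply([0,0,.063]))
print('down 1mm in tool axes',r.inv().apply([0,0,-1]))
a=snap('side','s4.png');b=snap('top','t4.png')
f=lambda c,v,u:cv2.resize(cv2.cvtColor(c['color'][v:v+130,u:u+170],cv2.COLOR_RGB2BGR),None,fx=2.3,fy=2.3)
cv2.imwrite('pics/s4c.png',np.hstack([f(a,200,220),f(b,140,130)]))
E
```

```text
[0.50685328 0.08235462 0.06894894] [ 0.87418212 -0.26396703 -3.26923014] 0.05416452190185527
err deg [-0.0361049  -0.08197806 -0.00518562] centre [0.45492308 0.09892737 0.03736415]
down 1mm in tool axes [-8.65247021e-01  1.65242035e-04  5.01345754e-01]
```

View pics/s4c.png

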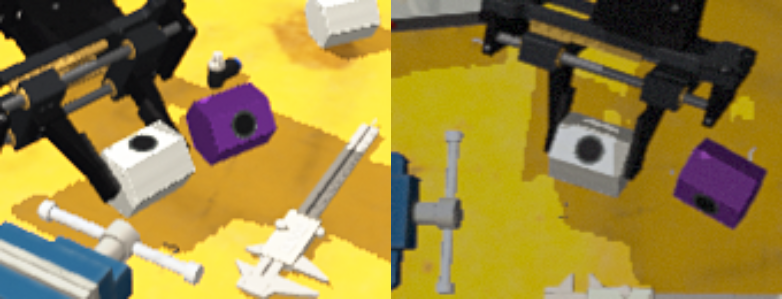

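Both views show the port facing up (side crop (143,142), top crop (592,148)) with the block held low. The purple block and elbow are undisturbed. Setting it down.

{"method": "carry_out", "body": {
  "rows": [
    [[-3.5,0,2,0,0,0],[-7,0,4,0,0,0],[-9.5,0,5.5,0,0,0],[-11,0,6.4,0,0,0],[-12.1,0,7,0,0,0],[-12.1,0,7,0,0,0],[-12.1,0,7,0,0,0]]
  ]
}}

```text
time: 7.3
position: [0.5069, 0.0824, 0.0558]
tool_rot: [0.133, 0.856, 0.077, -0.494]
ft_force: [-0.9, 0.4, -2.9]
grip_width: 0.0538
```

{"method": "carry_out", "body": {
  "rows": [
    [[-0.5,0,0.3,0,0,0],[-0.9,0,0.5,0,0,0],[-0.9,0,0.5,0,0,0],[-0.9,0,0.5,0,0,0]]
  ]
}}

```text
time: 7.7
position: [0.5069, 0.0824, 0.0556]
tool_rot: [0.133, 0.855, 0.077, -0.495]
ft_force: [0.7, 0.3, 3.9]
grip_width: 0.0542
```

Table contact. Open, then withdraw straight back along the tool axis.

{"method": "carry_out", "body": {
  "rows": [
    [[0,0,0,0,0,0],[0,0,0,0,0,0],[0,0,0,0,0,0],[0,0,0,0,0,0],[0,0,0,0,0,0],[0,0,0,0,0,0]]
  ],
  "fingers": 0.82
}}

```text
time: 8.3
position: [0.5069, 0.0824, 0.0547]
tool_rot: [0.133, 0.856, 0.077, -0.494]
ft_force: [0.8, 0.2, 0.0]
grip_width: 0.0711
```

{"method": "carry_out", "body": {
  "rows": [
    [[5,0,-8,0,0,0],[15,0,-20,0,0,0],[30,0,-35,0,0,0],[50,0,-50,0,0,0],[75,0,-65,0,0,0],[105,0,-75,0,0,0],[140,0,-85,0,0,0],[180,0,-90,0,0,0],[180,0,-90,0,0,0],[180,0,-90,0,0,0]]
  ]
}}

```text
time: 9.3
position: [0.4959, 0.086, 0.2574]
tool_rot: [0.133, 0.857, 0.077, -0.492]
ft_force: [0.4, -0.4, -0.1]
grip_width: 0.0713
```

```bash
python3 - <<'E'
from h import *
o=robot.get_obs();print(o['position'],o['ft_force'],o['grip_width'])
a=snap('side','s5.png');b=snap('top','t5.png')
f=lambda c,v,u:cv2.resize(cv2.cvtColor(c['color'][v:v+130,u:u+170],cv2.COLOR_RGB2BGR),None,fx=2.3,fy=2.3)
cv2.imwrite('pics/s5c.png',np.hstack([f(a,200,220),f(b,140,130)]))
P=pts(b)
for n,(u,v) in dict(ported=(218,205),blank=(383,227),purple=(272,220)).items():
    m=np.zeros(P.shape[:2],bool);m[v-28:v+28,u-28:u+28]=1;m&=(P[...,2]>.041)&(P[...,2]<.055)
    print(n,m.sum(),cv2.minAreaRect(P[m][:,:2].astype(np.float32)*1000),P[m].mean(0).round(4))
E
```

```text
[0.49588114 0.08601636 0.25738167] [ 0.40523502 -0.44394403 -0.11823403] 0.07133481185212072
ported 456 ((453.7906799316406, 98.35745239257812), (54.95539855957031, 34.269744873046875), 73.07687377929688) [0.4524 0.0974 0.0453]
blank 583 ((424.5877990722656, -189.38601684570312), (54.1707763671875, 35.678165435791016), 52.922428131103516) [ 0.4253 -0.1902  0.0452]
purple 579 ((434.38116455078125, 4.225944519042969), (54.40900802612305, 33.1515998840332), 61.56707000732422) [0.4344 0.004  0.0453]
```

View pics/s5c.png

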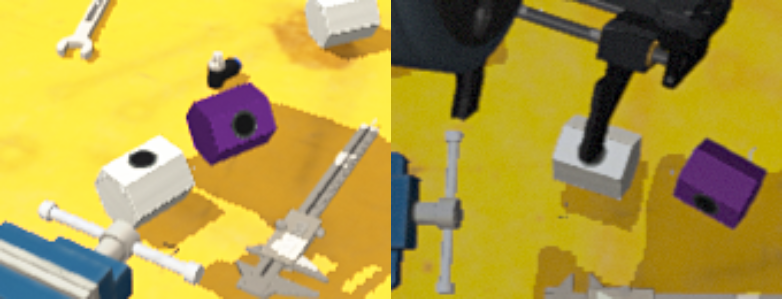

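The block lies flat with the port up (side crop (143,158)). It has moved 30 mm, the neighbours haven't moved, and the gripper is clear above it. Handing in.

```bash
python3 -c "
from h import *
print(robot.hand_in())"
```

```text
the job is handed in; nothing more can be done
None
```

The ported aluminium block now lies flat on the table with its port facing straight up, and the job is handed in. I pinched it across its ends, lifted it about 15 mm and turned it 60° away from the robot. I also moved it 30 mm toward −y to keep the gripper clear of the vise handle and the parts box.

- **Block:** the last images put its centre at about (0.454, 0.098), 30 mm from where it started. Its top flat is level at the expected height, and its long axis is within 1° of its starting direction.
- **Neighbours:** the plain block and the purple look-alike measured within about 1 mm of their first positions. The elbow fitting looked unmoved in the side view, but I did not measure it again.
- **Limits:** it took about 9.4 s, and the wrist force readings after each move stayed under 6 N. The gripper ended open, about 20 cm above the block, touching nothing. No check failed.

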